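# Open the flip-up guard and index the hex blank

## Task

Swing the drilling fixture's flip-up guard open, over past its balance point, so that it rests against its stop by itself. Then turn the hexagonal blank under it, flat by flat, until the flat with the milled keyway faces straight up and the blank lies flat on both rests, let go. Do not let the blank fall off the rests, and leave the wrench, the bin and the valve body where they are.

Things in the scene. Friction and masses are not known exactly. Their poses are not given: they have to be found in the camera images.
- fixture: Fixed drilling fixture: dark base plate 225 x 170 x 12 mm (local x -40 to +185); grey hinge ears at x 165, y +-78 mm, 119 mm high. Origin: on the bench under the rests' middle. Local x points from the guard's free lip (robot's left) to its hinge (right), y away from the robot, z up; yaw -1.87 to -1.27.
- rests (a point): Point between the tops of the two flat steel rests that carry the blank, 45 mm above the bench, at fixture x = y = 0. The rests stand at fixture y = -42 and +42 mm, each 16 mm thick in y and reaching from x -38 to +72 mm. Between them 68 mm is free, down to the base plate's top, 12 mm above the bench.
- guard (a joint): Hinge angle of the guard, rad: 0 = shut, level above the blank; grows as the lip swings up and over the hinge. 1.57 = upright, its balance point: short of it the guard falls shut, past it it falls by its weight, lightly damped, to its stop at 2.3. Mass 0.28 to 0.56 kg, slight friction.
- guard_hinge (a point): Middle of the guard's hinge axis: fixed, 100 mm above the bench at fixture (165, 0, 100) mm; the axis runs along the fixture's y.
- guard_lip (a point): Middle of the guard's free edge, 240 mm from the hinge. The guard is a flat grey frame 136 mm wide, 8 mm thick, mid-plane through the hinge axis, front rail 24 mm deep, clear 4 mm pane; no handle. Shut, its underside is 96 mm up and its last 35 mm overhang the base with free air below: fingers can hook under it from the lip's side, tool tilted. x points to the hinge.
- blank: Loose solid aluminium hexagonal bar, 120 mm long, 36 mm across flats (41.6 across corners), 0.27 to 0.45 kg, lying on a flat across both rests below the shut guard, along the fixture's y within 0.12 rad. Origin: the bar's centre, 63 mm above the bench when lying (its top at 81); its y axis runs along the bar.
- keyway (a point): Centre of the marked flat, 18 mm from the bar's axis: a milled groove 8 mm wide, 3 mm deep along the full length, open at both ends; other flats are plain. At the start it faces down and to fixture -x (the lip's side), two flats from the top: 120 degrees right-handed about fixture +y (lip side up and over to the hinge side) brings it up, 81 mm above the bench.
- wrench: Bystander: steel wrench, 190 mm long, lying on the bench beside the fixture; origin under its middle.
- bin: Bystander: open clear bin 110 x 90 x 45 mm on the bench beside the fixture; origin under its middle.
- valve: Bystander: dark valve body 80 x 60 x 50 mm with pipe stubs, on the bench beside the hinge end of the fixture; origin under its middle.
Mind the look-alikes: they are no part of the job. What is meant by the blank is not pink, and is the larger of those in its own colour.

How it is judged:
By the outcome, as a careful person would: the job done as asked, in the order asked, and still so for the second after the job is handed in, with the robot touching nothing.
It also fails if it takes over 72 s, if anything falls off the work surface, if the arm or the gripper's body presses on something with over 40 N, if the wrist force passes 120 N, or if a joint passes its speed limit or range.

## Robot

A 7-joint arm with a two-finger parallel gripper is mounted at the origin on the work surface. World frame = base frame: x ahead of the robot, y to its left, z up, the work surface at z = 0. Lengths are in m, angles in rad, forces in N, time in s.
With the tool pointing down it reaches from about 0.4 to 0.85 m from the base axis. Payload 4.4 kg.
Tool frame: the origin (TCP) lies midway between the tips of the shut fingers; the grasp point (between the pads) lies 19 mm behind it; z points along the fingers, y is the line along which they close (so a half turn about z gives the same grasp; the last joint's range is limited). The gripper opens to 94 mm and grips with 3 to 60 N. Pads are 16 mm wide; open, the fingers measure 119 mm over their backs; the gripper's body (75 mm by 177 mm) begins 78 mm behind the grasp point.
Start: joints at [1.28, 0.628, 0.038, 1.517, -0.027, 0.996, -0.02], TCP at [0.145, -0.634, 0.205] pointing down, gripper open.
Joint ranges: [-3.06, 3.06], [-0.37, 2.12], [-1.25, 1.32], [0.18, 2.47], [-1.1, 4.24], [0.23, 1.98], [-2.94, 2.94]. Speed limits (rad/s): [2.57, 2.57, 3.14, 3.14, 3.14, 3.14, 3.14].

## Interface

Orientations are given as a unit quaternion [x, y, z, w].
In Python, from station import * gives the robot as it stands.
- The arm moves only by the shell command python3 -m pendant 'ROWS' [OPENING]. ROWS is JSON, a list of rows, each a list of 2 entries, a list of its own where there are three numbers: the shift along the tool's x, y, z in cm, then the turn about the tool's z in rad. In form: [[[tx, ty, tz], spin], ...]. A call has 1 to 8 rows; each row is the pose to reach, as a shift and turn from the pose commanded when the call began, along the tool's axes at that moment; what a row does not reach only later rows make up. A row lasts 1/12 s, in which the tool goes at most 41.7 mm and 7.16 degrees, less where a joint would pass 70% of its speed; a pose out of reach is approached as far as the arm can. A call with a gripper value outside its range is refused whole. OPENING is the finger opening in cm, from 0 to 9.4, set as the call begins (- or left out, the last holds). The fingers move at their own pace and stop on an object; the grip force is fixed at half the most. Time passes only in rows, so rows that repeat a pose let the fingers close. It gives the time, the measured TCP pose, the force, the opening and the grip force at its end, in the units of the state.
- observe(): the state, without advancing time (a new reading comes with each control period).
- get_image(name): name is "scene" or "side" or "wrist"; returns the picture (480x640x3 uint8, red, green, blue); there is no depth.
- calibration(name): a dict with "camera_matrix" (3x3 intrinsics, pixels), "k1" (the pictures are not rectified: a ray, as slopes to the right and down, at radius r is drawn at 1 + k1 r^2 times it, then the intrinsics apply), "extrinsics" (4x4, takes a point from camera to world coordinates). Camera axes: x right, y up, looking along -z (the intrinsics and any distortion apply to the point x, -y, -z); pixel columns grow to the right and rows downward; lengths in m; the calibration is good to about 2 mm. A picture is of the moment at which its call begins: read the wrist's pose just before it. calibration takes no time and is no camera call; for the wrist camera it gives the pose at the moment of the call.
- job_done(): hands the job in; it is judged then, once.
Trained networks look in the newest picture that a camera, given by its name, has taken for a name from the list of things; names that differ only in an ending like _2 or _b are one class to them, and where a whole thing is asked for, a point or a joint stands for the part that bears it (a point fixed in the world has none). Each returns a list of dicts, best first, with "p" (0 to 1); they miss things now and then, are a little off and sometimes report something else, mostly with a low value. They report only what shows in the picture. A call takes as long as a camera call. They do not tell look-alikes from the thing itself.
- recognise(camera, query): "bbox" ([left, top, width, height] in pixels, round what is visible of it).
- masks_of(camera, query): "mask" (480x640 bool, what is visible of it) and "bbox" ([left, top, width, height] in pixels, round what is visible of it).
The state is a dict: "time_s": time; "joint_positions": joint angles; "dq": joint speeds; "joint_torque": joint torques, N m; "tool_pos": TCP position; "tcp_rot": TCP orientation; "contact_force": force on the tool from outside, world axes, zero at the start; "ft_torque": the same for the moment, N m; "grip_width": opening from 0.0 (shut) to 1.0 (fully open); "grip_force": force on a finger pad.
Only numpy, scipy, OpenCV 4.12 (cv2) and the standard library are available. Lean on these libraries where they do the work, as an engineer would, in place of code of your own. Each camera call takes 0.05 s, during which the arm holds its last target. There are 200 camera calls.

## Working session

There is one attempt and no reset: what is moved stays moved. The work goes in short steps, Python scripts to look and compute and a shell command to move; the robot and the scene stay as the last step left them, time stands still between calls to the robot, and variables do not carry over. Pictures are saved under pics/ and viewed, at most 10 in all, crops included, and the job is handed in when it is done.

```bash
ls; mkdir -p pics
python3 - <<'E'
from station import *
import cv2
for n in ("scene","side","wrist"):
    im=get_image(n); cv2.imwrite(f"pics/{n}0.png",im[...,::-1])
    c=calibration(n); print(n,c["camera_matrix"],c["k1"],c["extrinsics"])
    for q in ("fixture","guard","blank","keyway","wrench","bin","valve"):
        print(q,[(r["bbox"],round(r["p"],2)) for r in recognise(n,q)])
print(observe())
E
```

```text
pics
scene [[553.68707358   0.         324.92283747]
 [  0.         553.68707358 231.55248242]
 [  0.           0.           1.        ]] -0.08366762758272003 [[-0.36213033 -0.74902656  0.55481604  1.06191983]
 [ 0.93201711 -0.30012043  0.20315472  0.19392405]
 [ 0.01434335  0.59066653  0.80678827  0.85222561]
 [ 0.          0.          0.          1.        ]]
fixture [([261.0, 180.2, 172.9, 131.7], 0.78)]
guard [([281.1, 194.5, 152.1, 79.9], 0.84)]
blank [([442.8, 302.1, 44.6, 45.6], 0.91), ([456.5, 185.2, 55.4, 51.8], 0.8), ([370.7, 268.8, 23.2, 10.7], 0.45)]
keyway [([444.2, 301.7, 47.1, 48.1], 0.98), ([458.4, 186.3, 52.3, 49.1], 0.69), ([369.5, 270.5, 17.8, 7.0], 0.62)]
wrench [([266.4, 318.6, 110.0, 59.4], 0.62)]
bin [([356.0, 159.8, 70.2, 45.9], 0.75)]
valve [([199.8, 202.1, 59.1, 47.9], 0.75)]
side [[458.95150275   0.         314.22986102]
 [  0.         458.95150275 244.84632644]
 [  0.           0.           1.        ]] -0.057363556853568066 [[-8.09424006e-01  2.88906814e-01 -5.11239310e-01  1.43771929e-01]
 [-5.87224400e-01 -3.97437516e-01  7.05131849e-01  5.23994504e-01]
[... 1069 characters left out ...]
839149,  0.03852596,  1.51739778, -0.02696941,
        0.99630446, -0.0200173 ]), 'dq': array([-1.46677139e-03,  9.91201719e-05,  8.73561444e-04, -1.35674512e-03,
        1.27745796e-03,  2.02526461e-03,  3.22212474e-04]), 'joint_torque': array([-7.92453229e-04, -5.49580371e+01,  1.14287417e+00, -1.86937112e+01,
       -5.23383776e-02,  1.56857417e-02,  4.19503613e-05]), 'tool_pos': array([ 0.14487628, -0.63366449,  0.20548514]), 'tcp_rot': array([ 9.93694362e-01,  1.12122769e-01, -8.89293458e-07,  9.13914582e-06]), 'contact_force': array([ 0.03009642, -0.67985513,  0.29045185]), 'ft_torque': array([-0.03036707, -0.02202092, -0.02641161]), 'grip_force': 0.0, 'grip_width': 1.0001114796556394}
```

View pics/scene0.png

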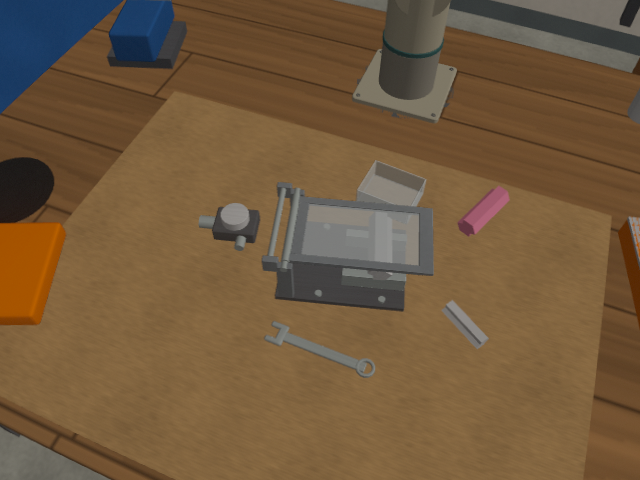

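View pics/side0.png

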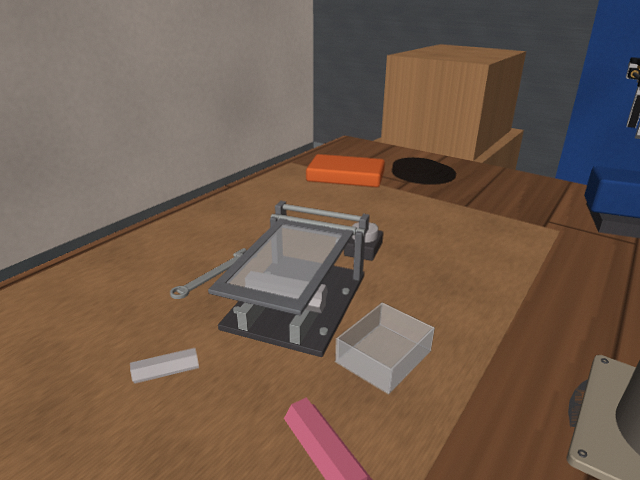

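```bash
cat > h.py <<'E'
import numpy as np, cv2
from station import *
from scipy.optimize import least_squares
from scipy.spatial.transform import Rotation as R
def proj(n,P,c=None):
    c=c or calibration(n); E=c["extrinsics"]; K=c["camera_matrix"]
    q=(np.atleast_2d(P)-E[:3,3])@E[:3,:3]; s=np.c_[q[:,0],-q[:,1]]/-q[:,2:]
    s*=1+c["k1"]*(s**2).sum(1,keepdims=True)
    return s@K[:2,:2].T+K[:2,2]
def fix(P,f):  # fixture mm -> world m
    P=np.atleast_2d(P)/1000.; c,s=np.cos(f[2]),np.sin(f[2])
    return np.c_[f[0]+c*P[:,0]-s*P[:,1], f[1]+s*P[:,0]+c*P[:,1], P[:,2]]
def tofix(p,f):
    p=np.asarray(p,float); c,s=np.cos(f[2]),np.sin(f[2]); d=p[:2]-f[:2]
    return np.array([c*d[0]+s*d[1],-s*d[0]+c*d[1],p[2]])*1000
E
cat > fit.py <<'E'
from h import *
KP={"scene":[((-75,-68,104),(433,207)),((-75,68,104),(432,272)),((-40,85,12),(404,305)),((185,85,12),(277,297))],
"side":[((-75,68,104),(211,291)),((-75,-68,104),(303,305)),((-40,85,12),(222,326)),((-40,-85,12),(322,346))]}
cal={n:calibration(n) for n in KP}
res=lambda f:np.concatenate([(proj(n,fix([k[0] for k in KP[n]],f),cal[n])-[k[1] for k in KP[n]]).ravel() for n in KP])
r=least_squares(res,[.55,0,-1.5],x_scale=[.1,.1,.1],loss="soft_l1"); f=r.x
print(f,res(f).reshape(-1,2).round(1).tolist()); np.save("f.npy",f)
for n in KP:
    im=cv2.imread(f"pics/{n}0.png"); s=4 if n=="scene" else 4
    def pl(pts,col,cl=True):
        q=proj(n,fix(pts,f),cal[n]); cv2.polylines(big,[np.int32((q+.5-o)*s*16)],cl,col,1,cv2.LINE_AA,4)
    o=np.array([255,175]) if n=="scene" else np.array([205,200]); big=cv2.resize(im[o[1]:o[1]+150,o[0]:o[0]+190],None,fx=s,fy=s,interpolation=cv2.INTER_CUBIC)
    pl([(-75,-68,104),(-75,68,104),(165,68,104),(165,-68,104)],(0,0,255))
    pl([(-40,-85,12),(-40,85,12),(185,85,12),(185,-85,12)],(0,255,0))
    for y in(-42,42): pl([(-38,y-8,45),(-38,y+8,45),(72,y+8,45),(72,y-8,45)],(255,255,0))
    pl([(-10.4,-60,81),(-10.4,60,81),(10.4,60,81),(10.4,-60,81)],(255,0,255))
    cv2.imwrite(f"pics/{n}_fit.png",big)
t=observe(); print(tofix(t["tool_pos"],f))
for w in("scene",):
    pass
E
python3 fit.py
```

```text
[ 0.51316199  0.10434601 -1.28094844] [[-2.3, -1.3], [1.4, -0.4], [0.1, 1.9], [-2.9, -0.2], [-1.8, -1.9], [0.6, 4.8], [-3.8, -1.8], [2.2, 3.9]]
[ 601.96769483 -563.85170938  205.48514237]
```

View pics/side_fit.png

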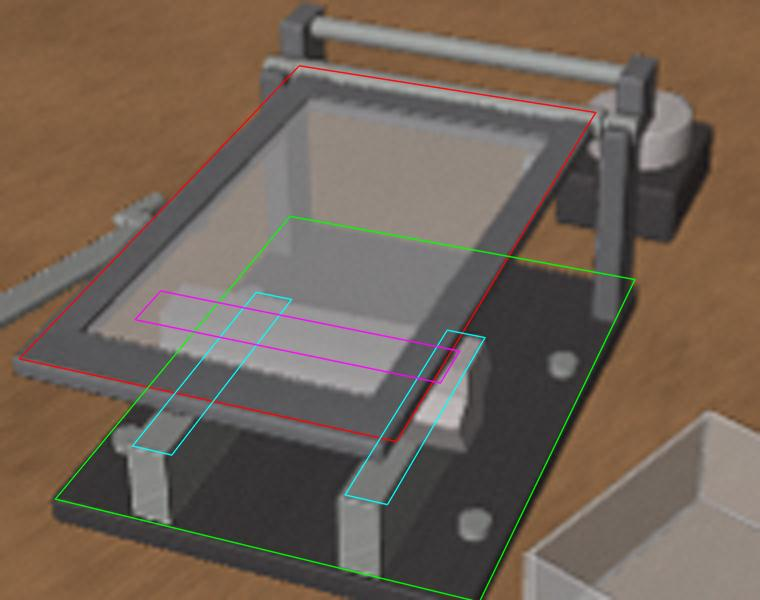

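View pics/scene_fit.png

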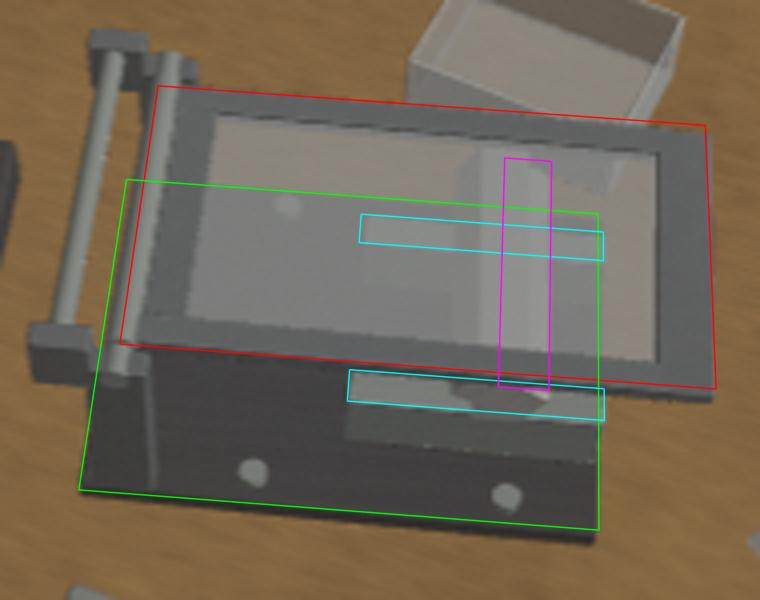

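```bash
python3 - <<'E'
s=open("fit.py").read()
i=s.index("KP="); j=s.index("cal=")
z=lambda a,o:(o[0]+a[0]/4-.5,o[1]+a[1]/4-.5)
S=[((-75,-68,104),(708,128)),((-75,68,104),(714,390)),((-40,85,12),(597,533)),((185,85,12),(81,490)),((-38,50,45),(604,419)),((72,50,45),(347,402)),((72,34,45),(350,370))]
D=[((-75,68,104),(16,360)),((-75,-68,104),(385,450)),((-40,85,12),(55,500)),((-40,-85,12),(475,605)),((-38,-34,45),(340,497)),((-38,-50,45),(381,503)),((-38,50,45),(130,450)),((-38,34,45),(167,455))]
KP={"scene":[(a,z(b,(255,175))) for a,b in S],"side":[(a,z(b,(205,200))) for a,b in D]}
open("fit.py","w").write(s[:i]+"KP="+repr(KP)+"\n"+s[j:])
E
python3 fit.py
python3 - <<'E'
from h import *
f=np.load("f.npy"); s=observe()
print(R.from_quat(s["tcp_rot"]).as_matrix().round(3), np.arctan2(*R.from_quat(s["tcp_rot"]).as_matrix()[[1,0],1]))
# bystanders, rough
for n in("scene",):
  c=calibration(n)
  for (u,v) in [(391,185),(485,210),(236,222),(465,325),(320,350)]:
    r=least_squares(lambda p:(proj(n,[[p[0],p[1],.02]],c)[0]-(u,v)),[.5,0]).x; print((u,v),r.round(3),tofix([*r,.02],f).round())
print(fix([(-75,0,100),(165,0,100)],f))
E
```

```text
[ 0.51357384  0.10551668 -1.28982361] [[0.2, -0.1], [0.7, 0.4], [0.5, -0.3], [-0.5, -0.6], [0.3, 0.8], [0.3, -0.3], [0.2, -0.1], [-0.3, -0.5], [1.3, -1.7], [-0.7, -0.4], [-0.1, -0.2], [0.1, -0.2], [0.4, 0.8], [-0.3, -1.1], [0.2, 0.0]]
[ 607.95876399 -559.20733064  205.48514237]
[[ 0.975  0.223  0.   ]
 [ 0.223 -0.975 -0.   ]
 [-0.     0.    -1.   ]] -1.3460782597766536
(391, 185) [0.333 0.065] [ -11. -184.   20.]
(485, 210) [0.326 0.254] [-195. -139.   20.]
(236, 222) [ 0.531 -0.179] [279. -62.  20.]
(465, 325) [0.583 0.273] [-141.  113.   20.]
(320, 350) [0.714 0.063] [ 96. 180.  20.]
[[ 0.49277707  0.17757565  0.1       ]
 [ 0.55932675 -0.05301303  0.1       ]]
```

```bash
python3 -m pendant '[[[3,-1.7,-1],-0.01],[[7,-4,-2],-0.02],[[11,-6.4,-2],-0.03],[[15,-8.7,-2],-0.04],[[19,-11,-2],-0.056],[[23,-13.3,-2],-0.056],[[27,-15.7,-2],-0.056],[[30,-17.5,-2],-0.056]]' 0; python3 -c "
from h import *
f=np.load('f.npy');s=observe();M=R.from_quat(s['tcp_rot']).as_matrix();print(s['time_s'],tofix(s['tool_pos'],f),np.arctan2(M[1,1],M[0,1])-f[2],s['joint_positions'].round(2))"
```

```text
time_s: 1.87
tool_pos: [0.3836, -0.41, 0.2258]
tcp_rot: [0.99, 0.14, 0.0, 0.0]
contact_force: [-0.4, -0.1, 0.4]
grip_width: 0.468
grip_force: 0.0
1.8667 [ 459.27312087 -267.79050532  225.77747136] -0.00036736595877973066 [ 0.76  0.48  0.01  1.75 -0.    0.92 -0.52]
```

```bash
python3 -m pendant '[[[1.6,-3.6,0],0],[[3.3,-7.2,0],0],[[5,-10.8,0],0],[[6.7,-14.4,0],0],[[8.3,-18,0],0],[[10,-21.6,0],0],[[11.7,-25.2,0],0],[[13.4,-28.9,0],0]]' 0; python3 -m pendant '[[[1.6,-3.6,0],0],[[3.3,-7.2,0],0],[[5,-10.8,0],0],[[6.7,-14.4,0],0],[[8.3,-18,0],0],[[10,-21.6,0],0],[[11.7,-25.2,0],0],[[13.4,-29,0],0]]' 0; python3 -m pendant '[[[0,0,4],0],[[0,0,7],0],[[0,0,10],0],[[0,0,12.5],0],[[0,0,14.5],0],[[0,0,15],0],[[0,0,15],0]]' 0
cat > st.py <<'E'
from h import *
f=np.load('f.npy');s=observe();M=R.from_quat(s['tcp_rot']).as_matrix()
c,sn=np.cos(f[2]),np.sin(f[2]);F=s['contact_force']
print('t',round(s['time_s'],2),'fixpos',tofix(s['tool_pos'],f).round(1),'dyaw',(np.arctan2(M[1,1],M[0,1])-f[2]).round(3),'Ffix',np.round([c*F[0]+sn*F[1],-sn*F[0]+c*F[1],F[2]],1),'grip',round(s['grip_width']*94,1),round(s['grip_force'],1))
E
python3 st.py
```

```text
time_s: 2.53
tool_pos: [0.4312, -0.095, 0.2259]
tcp_rot: [0.99, 0.14, 0.0, 0.0]
contact_force: [0.2, 0.1, 0.3]
grip_width: 0.009
grip_force: 0.0
time_s: 3.2
tool_pos: [0.4797, 0.2207, 0.2257]
tcp_rot: [0.99, 0.14, 0.0, 0.0]
contact_force: [0.7, -0.1, 0.2]
grip_width: 0.006
grip_force: 0.0
time_s: 3.78
tool_pos: [0.4785, 0.2187, 0.0743]
tcp_rot: [0.99, 0.14, -0.001, 0.0]
contact_force: [0.3, 0.4, -0.3]
grip_width: 0.002
grip_force: 0.0
t 3.78 fixpos [-118.5   -2.3   74.3] dyaw -0.0 Ffix [-0.3  0.4 -0.3] grip 0.2 0.0
```

```bash
python3 -m pendant '[[[0,0.8,0],0],[[0,1.6,0],0],[[0,2.2,0],0],[[0,2.5,0],0],[[0,2.8,0],0],[[0,2.8,0],0]]' 0; python3 st.py;  python3 -m pendant '[[[0,0.2,0],0],[[0,0.4,0],0],[[0,0.6,0],0],[[0,0.6,0],0]]' 0; python3 st.py
```

```text
time_s: 4.28
tool_pos: [0.4878, 0.1912, 0.076]
tcp_rot: [0.99, 0.139, 0.0, 0.0]
contact_force: [-0.4, -0.5, -0.8]
grip_width: 0.002
grip_force: 0.0
t 4.28 fixpos [-89.5  -1.   76. ] dyaw -0.002 Ffix [ 0.3 -0.5 -0.8] grip 0.2 0.0
time_s: 4.62
tool_pos: [0.4881, 0.1897, 0.0757]
tcp_rot: [0.99, 0.141, 0.0, -0.002]
contact_force: [-2.6, 5.0, 1.1]
grip_width: 0.007
grip_force: 3.2
t 4.62 fixpos [-87.9  -1.2  75.7] dyaw 0.002 Ffix [-5.5 -1.1  1.1] grip 0.7 3.2
```

```bash
python3 -m pendant '[[[0,0.5,0],0],[[0,1.0,0],0],[[0,1.0,-0.4],0],[[0,1.0,-0.8],0],[[0,1.1,-1.2],0],[[0,1.1,-1.6],0],[[0,1.2,-2.0],0],[[0,1.2,-2.0],0]]' 0; python3 st.py
python3 - <<'E'
from h import *
cv2.imwrite("pics/side1.png",get_image("side")[130:370,140:460,::-1].repeat(2,0).repeat(2,1))
E
```

```text
time_s: 5.28
tool_pos: [0.4883, 0.1888, 0.0963]
tcp_rot: [0.989, 0.145, -0.0, -0.008]
contact_force: [-9.8, 26.6, -0.5]
grip_width: 0.005
grip_force: 13.8
t 5.28 fixpos [-87.1  -1.2  96.3] dyaw 0.009 Ffix [-28.2  -2.   -0.5] grip 0.4 13.8
```

View pics/side1.png

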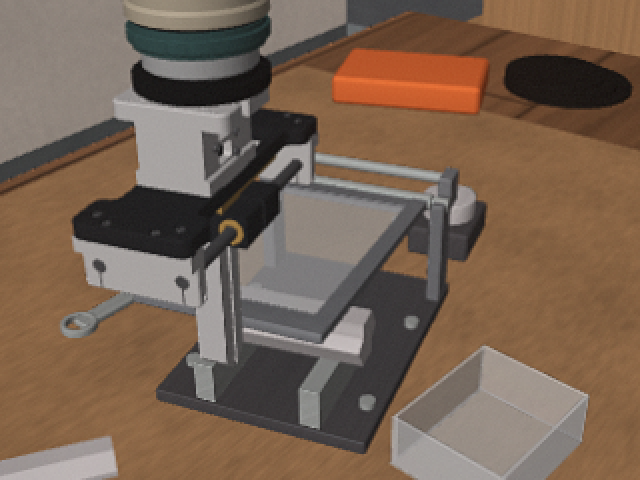

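```bash
python3 -m pendant '[[[0,-1.5,0],0],[[0,-1.5,-2],0],[[0,-1.5,-4.5],0],[[0,0,-4.5],0],[[0,0.95,-4.5],0],[[0,0.95,-3.5],0],[[0,0.95,-1.5],0],[[0,0.95,-1.5],0]]' 4.4; python3 st.py; python3 -m pendant '[[[0,0,0.2],0],[[0,0,0.4],0],[[0,0,0.4],0]]' 4.4; python3 st.py; python3 -m pendant '[[[0,0,0.2],0],[[0,0,0.4],0],[[0,0,0.5],0],[[0,0,0.5],0]]' 4.4; python3 st.py
```

```text
time_s: 6.0
tool_pos: [0.4919, 0.1646, 0.1068]
tcp_rot: [0.99, 0.14, -0.003, 0.001]
contact_force: [-0.2, -1.0, -0.1]
grip_width: 0.465
grip_force: 0.0
t 6.0 fixpos [-62.7  -4.4 106.8] dyaw -0.001 Ffix [ 0.9 -0.4 -0.1] grip 43.7 0.0
time_s: 6.25
tool_pos: [0.4946, 0.166, 0.1062]
tcp_rot: [0.99, 0.14, -0.0, -0.0]
contact_force: [-0.5, 0.0, -0.1]
grip_width: 0.47
grip_force: 0.0
t 6.25 fixpos [-63.4  -1.4 106.2] dyaw 0.0 Ffix [-0.2 -0.5 -0.1] grip 44.2 0.0
time_s: 6.58
tool_pos: [0.4951, 0.166, 0.1022]
tcp_rot: [0.99, 0.14, 0.0, -0.0]
contact_force: [-0.2, 0.3, 4.7]
grip_width: 0.465
grip_force: 2.5
t 6.58 fixpos [-63.2  -1.  102.2] dyaw -0.0 Ffix [-0.3 -0.1  4.7] grip 43.7 2.5
```

```bash
python3 -m pendant '[[[0,0,0],0],[[0,0,0],0],[[0,0,0],0],[[0,0,0],0],[[0,0,0],0],[[0,0,0],0]]' 1.5; python3 st.py;  python3 -m pendant '[[[0,0,-0.2],0],[[0,0,-0.5],0],[[0,0,-0.8],0],[[0,0,-1.1],0]]' 1.5; python3 st.py
```

```text
time_s: 7.08
tool_pos: [0.4953, 0.1662, 0.1022]
tcp_rot: [0.99, 0.14, 0.001, -0.0]
contact_force: [-0.3, -0.1, 4.9]
grip_width: 0.241
grip_force: 30.7
t 7.08 fixpos [-63.4  -0.8 102.2] dyaw -0.0 Ffix [ 0.  -0.3  4.9] grip 22.6 30.7
time_s: 7.42
tool_pos: [0.4953, 0.166, 0.1126]
tcp_rot: [0.99, 0.14, 0.0, -0.0]
contact_force: [3.5, 0.0, -4.6]
grip_width: 0.241
grip_force: 30.4
t 7.42 fixpos [-63.2  -0.8 112.6] dyaw -0.0 Ffix [ 0.9  3.4 -4.6] grip 22.7 30.4
```

```bash
python3 -m pendant '[[[0,0.05,-0.5],0],[[0,0.1,-1.0],0],[[0,0.15,-1.5],0],[[0,0.2,-2.0],0],[[0,0.3,-2.5],0],[[0,0.35,-3.0],0],[[0,0.45,-3.5],0],[[0,0.55,-4],0]]' 1.0; python3 st.py
python3 - <<'E'
from h import *
cv2.imwrite("pics/side2.png",get_image("side")[130:370,140:460,::-1].repeat(2,0).repeat(2,1))
E
```

```text
time_s: 8.08
tool_pos: [0.4951, 0.1665, 0.1537]
tcp_rot: [0.99, 0.142, 0.0, -0.004]
contact_force: [-2.1, 10.6, 0.6]
grip_width: 0.104
grip_force: 5.4
t 8.08 fixpos [-63.7  -0.8 153.7] dyaw 0.004 Ffix [-10.8   0.9   0.6] grip 9.7 5.4
```

View pics/side2.png

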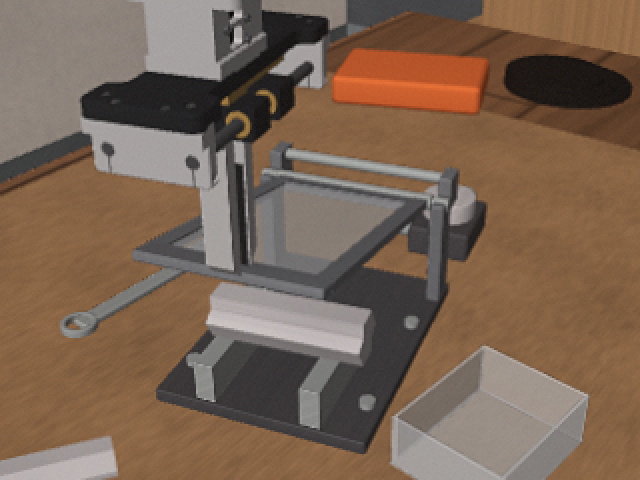

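```bash
python3 -m pendant '[[[0,0.3,0],0],[[0,0.4,-0.3],0],[[0,0.5,-0.7],0],[[0,0.6,-1.0],0]]' 1.0; python3 st.py
python3 - <<'E'
from h import *
cv2.imwrite("pics/side3.png",get_image("side")[130:370,140:460,::-1].repeat(2,0).repeat(2,1))
E
```

```text
time_s: 8.47
tool_pos: [0.496, 0.1638, 0.164]
tcp_rot: [0.99, 0.143, 0.0, -0.005]
contact_force: [-4.5, 16.9, 2.1]
grip_width: 0.108
grip_force: 8.6
t 8.47 fixpos [-60.8  -0.8 164. ] dyaw 0.005 Ffix [-17.5   0.3   2.1] grip 10.1 8.6
```

View pics/side3.png

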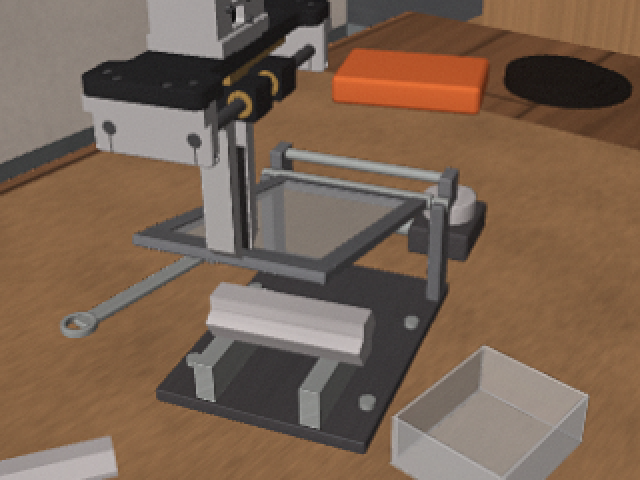

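```bash
cat > th.py <<'E'
from h import *
f=np.load('f.npy')
def lip(th,y,off): return [165-240*np.cos(th)+off*np.sin(th),y,100+240*np.sin(th)+off*np.cos(th)]
if __name__=="__main__":
    c=calibration("side")
    for d in range(6,40,2):
        t=np.radians(d); print(d,((proj("side",fix([lip(t,68,-4),lip(t,-68,-4),lip(t,68,4),lip(t,-68,4)],f),c)-[140,130])*2+.5).round().tolist())
E
python3 th.py | head -8
```

```text
6 [[135.0, 297.0], [325.0, 338.0], [134.0, 286.0], [325.0, 327.0]]
8 [[134.0, 286.0], [325.0, 327.0], [133.0, 275.0], [326.0, 315.0]]
10 [[133.0, 274.0], [326.0, 314.0], [133.0, 263.0], [326.0, 303.0]]
12 [[133.0, 262.0], [326.0, 302.0], [133.0, 251.0], [327.0, 290.0]]
14 [[133.0, 250.0], [327.0, 289.0], [133.0, 239.0], [328.0, 277.0]]
16 [[133.0, 238.0], [328.0, 276.0], [134.0, 226.0], [329.0, 264.0]]
18 [[134.0, 226.0], [330.0, 263.0], [134.0, 214.0], [331.0, 250.0]]
20 [[134.0, 213.0], [331.0, 250.0], [135.0, 201.0], [332.0, 237.0]]
```

```bash
python3 -m pendant '[[[0,0.15,-0.4],0],[[0,0.3,-0.8],0],[[0,0.45,-1.2],0],[[0,0.6,-1.6],0],[[0,0.75,-2.0],0],[[0,0.95,-2.4],0],[[0,1.1,-2.7],0]]' 1.0; python3 st.py
```

```text
time_s: 9.1
tool_pos: [0.4985, 0.1545, 0.1915]
tcp_rot: [0.99, 0.143, 0.0, -0.006]
contact_force: [-6.5, 18.4, 6.0]
grip_width: 0.107
grip_force: 10.1
t 9.1 fixpos [-51.2  -0.9 191.5] dyaw 0.006 Ffix [-19.5  -1.1   6. ] grip 10.1 10.1
```

```bash
python3 -m pendant '[[[0,0.18,-0.4],0],[[0,0.36,-0.8],0],[[0,0.55,-1.2],0],[[0,0.75,-1.6],0],[[0,0.95,-2.0],0],[[0,1.15,-2.4],0],[[0,1.35,-2.7],0],[[0,1.55,-3.0],0]]' 1.0; python3 st.py;python3 -m pendant '[[[0,0.22,-0.4],0],[[0,0.45,-0.75],0],[[0,0.7,-1.1],0],[[0,0.95,-1.5],0],[[0,1.2,-1.85],0],[[0,1.45,-2.2],0],[[0,1.7,-2.5],0],[[0,1.95,-2.8],0]]' 1.0; python3 st.py
```

```text
time_s: 9.77
tool_pos: [0.5025, 0.1398, 0.2217]
tcp_rot: [0.99, 0.143, -0.0, -0.007]
contact_force: [-7.4, 18.1, 8.7]
grip_width: 0.108
grip_force: 10.7
t 9.77 fixpos [-36.   -1.1 221.7] dyaw 0.006 Ffix [-19.4  -2.1   8.7] grip 10.2 10.7
time_s: 10.43
tool_pos: [0.5078, 0.1209, 0.2501]
tcp_rot: [0.99, 0.143, -0.0, -0.007]
contact_force: [-6.7, 15.6, 11.9]
grip_width: 0.109
grip_force: 11.1
t 10.43 fixpos [-16.4  -1.3 250.1] dyaw 0.006 Ffix [-16.8  -2.2  11.9] grip 10.2 11.1
```

```bash
python3 -m pendant '[[[0,0.35,-0.3],0],[[0,0.7,-0.6],0],[[0,1.05,-0.95],0],[[0,1.4,-1.3],0],[[0,1.75,-1.6],0],[[0,2.1,-1.9],0],[[0,2.5,-2.2],0],[[0,2.9,-2.5],0]]' 1.0; python3 st.py
python3 - <<'E'
from h import *
cv2.imwrite("pics/side4.png",get_image("side")[50:350,140:460,::-1].repeat(2,0).repeat(2,1))
E
```

```text
time_s: 11.1
tool_pos: [0.5146, 0.0964, 0.2766]
tcp_rot: [0.99, 0.144, -0.001, -0.009]
contact_force: [-13.4, 21.1, 24.1]
grip_width: 0.11
grip_force: 17.5
t 11.1 fixpos [  9.   -1.5 276.6] dyaw 0.008 Ffix [-24.   -7.1  24.1] grip 10.3 17.5
```

View pics/side4.png

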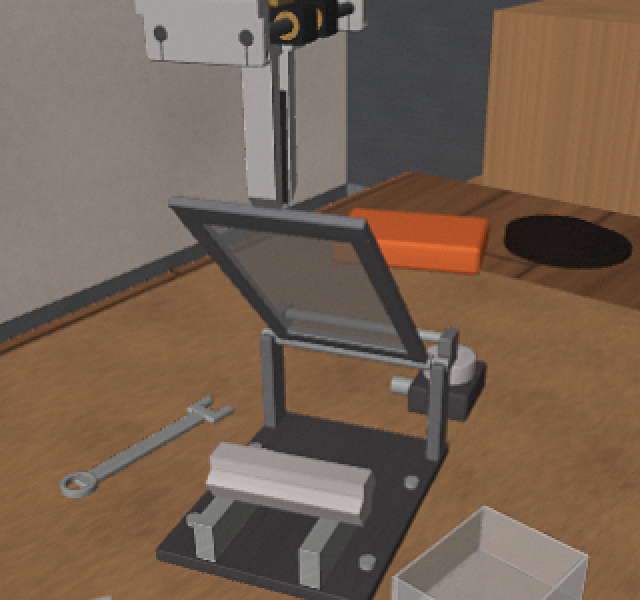

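Run:
```python
import numpy as np
b=None
for d in np.arange(50,99,3):
    t=np.radians(d);F=26
    c=np.array([170.1-239*np.cos(t)+F*np.cos(t)/1.65,100+239*np.sin(t)-F*np.sin(t)/6])
    print(d,((c-[23.5,272.5])/10).round(2))
```

```text
50 [0.31 0.73]
53 [1.22 1.49]
56 [2.18 2.2 ]
59 [3.16 2.86]
62 [4.18 3.47]
65 [5.23 4.02]
68 [6.3  4.51]
71 [7.39 4.94]
74 [8.51 5.31]
77 [9.64 5.62]
80 [10.78  5.86]
83 [11.94  6.04]
86 [13.1   6.16]
89 [14.27  6.21]
92 [15.44  6.2 ]
95 [16.61  6.13]
98 [17.77  5.99]
```

```bash
python3 -m pendant '[[[0,0.4,-0.7],0],[[0,1.25,-1.45],0],[[0,2.2,-2.15],0],[[0,3.2,-2.8],0],[[0,4.2,-3.4],0],[[0,5.25,-3.95],0],[[0,6.3,-4.45],0]]' 1.0; python3 st.py
```

```text
time_s: 11.73
tool_pos: [0.5331, 0.0288, 0.3215]
tcp_rot: [0.99, 0.143, -0.001, -0.005]
contact_force: [-11.5, 8.6, 23.6]
grip_width: 0.108
grip_force: 13.1
t 11.73 fixpos [ 79.1  -2.5 321.5] dyaw 0.005 Ffix [-11.4  -8.7  23.6] grip 10.2 13.1
```

```bash
python3 -m pendant '[[[0,1.1,-0.42],0],[[0,2.2,-0.8],0],[[0,3.35,-1.1],0],[[0,4.5,-1.35],0],[[0,5.65,-1.52],0],[[0,6.8,-1.64],0],[[0,8.0,-1.7],0],[[0,9.2,-1.7],0]]' 1.0; python3 st.py
python3 - <<'E'
from h import *
cv2.imwrite("pics/side5.png",get_image("side")[20:350,140:460,::-1].repeat(2,0)[:600].repeat(2,1))
E
```

```text
time_s: 12.4
tool_pos: [0.5596, -0.0683, 0.3398]
tcp_rot: [0.99, 0.14, 0.0, 0.002]
contact_force: [-10.8, -3.3, 25.6]
grip_width: 0.102
grip_force: 12.8
t 12.4 fixpos [179.8  -4.  339.8] dyaw -0.001 Ffix [  0.2 -11.3  25.6] grip 9.6 12.8
```

View pics/side5.png

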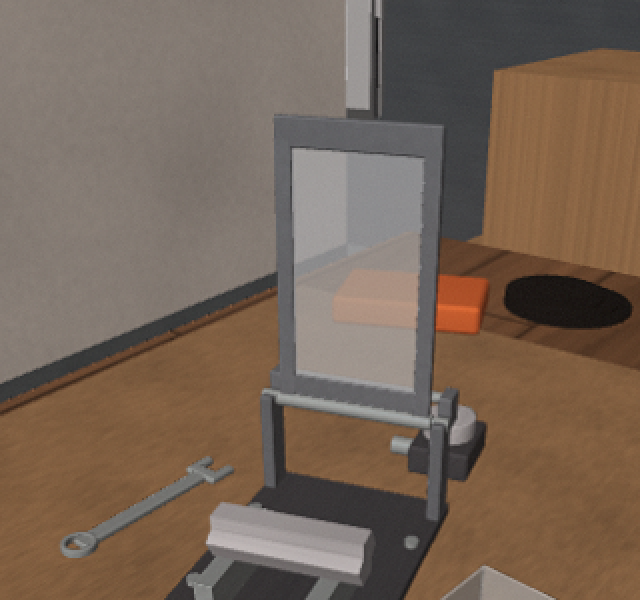

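```bash
python3 -m pendant '[[[0,1.2,0.07],0],[[0,2.35,0.2],0],[[0,3.5,0.42],0],[[0,4.6,0.7],0],[[0,5.2,-1],0],[[0,5.2,-3],0],[[0,5.2,-3],0]]' 1.0; python3 st.py
python3 - <<'E'
from h import *
cv2.imwrite("pics/side6.png",get_image("side")[20:350,140:460,::-1].repeat(2,0)[:600].repeat(2,1))
print([(r["bbox"],round(r["p"],2)) for r in recognise("side","guard")])
E
```

```text
time_s: 13.03
tool_pos: [0.577, -0.117, 0.368]
tcp_rot: [0.99, 0.139, 0.003, 0.001]
contact_force: [0.7, -0.3, 0.2]
grip_width: 0.107
grip_force: 0.0
t 13.03 fixpos [231.4  -0.8 368. ] dyaw -0.001 Ffix [0.5 0.6 0.2] grip 10.0 0.0
[([280.8, 89.6, 98.6, 144.2], 0.74)]
```

View pics/side6.png

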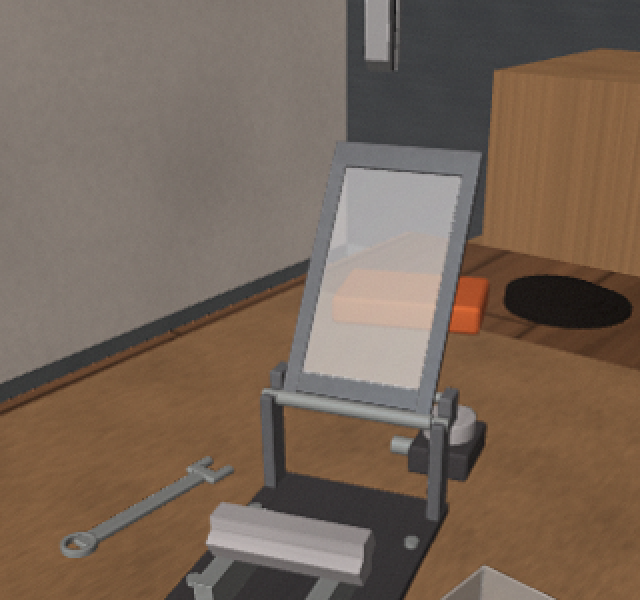

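```bash
cat > bar.py <<'E'
from h import *
from scipy.optimize import minimize
f=np.load('f.npy'); cal={n:calibration(n) for n in("scene","side")}
def hexv(x,y,z,yaw,roll):  # fixture mm; roll right-handed about +y, 0 = lying on flat
    a=np.radians(np.arange(0,360,60))+roll
    c,s=np.cos(yaw),np.sin(yaw); P=[]
    for e in(-60,60):
        for t in a:
            lx,lz=20.8*np.cos(t),-20.8*np.sin(t); P.append((x+c*lx-s*e,y+s*lx+c*e,z+lz))
    return P
def getm(g=(0,0)):
    M={}
    for n in cal:
        get_image(n); c0=proj(n,fix([(g[0],g[1],63)],f),cal[n])[0]
        L=[m for m in masks_of(n,"blank") if np.hypot(*(np.array(m["bbox"][:2])+np.array(m["bbox"][2:])/2-c0))<30]
        if L: M[n]=L[0]["mask"]; print(n,round(L[0]["p"],2),np.round(L[0]["bbox"]),M[n].sum())
        else: print(n,"none",c0)
    return M
S=4
def iou(p,M,z,roll):
    t=0
    for n,m in M.items():
        q=proj(n,fix(hexv(p[0]*10,p[1]*10,z,p[2]*.1,roll),f),cal[n]); o=np.maximum(q.mean(0).astype(int)-90,0)
        r=np.zeros((180*S,180*S),np.uint8); cv2.fillConvexPoly(r,cv2.convexHull(np.int32(((q-o)+.5)*S*16)),1,shift=4)
        r=cv2.resize(r.astype(np.float32),(180,180),interpolation=cv2.INTER_AREA)
        mm=m[o[1]:o[1]+180,o[0]:o[0]+180].astype(np.float32); r=r[:mm.shape[0],:mm.shape[1]]
        t+=np.minimum(r,mm).sum()/np.maximum(r,mm).sum()
    return -t/len(M)
def fitbar(M,g=(0,0),z=63,roll=0):
    best=min((minimize(iou,[(g[0]+d)/10,g[1]/10,.1],args=(M,z,roll),method="Nelder-Mead",options=dict(initial_simplex=[[(g[0]+d)/10,g[1]/10,0],[(g[0]+d)/10+.8,g[1]/10,0],[(g[0]+d)/10,g[1]/10+.8,0],[(g[0]+d)/10,g[1]/10,.8]])) for d in(-8,0,8)),key=lambda r:r.fun)
    return best.x*[10,10,.1],-best.fun
if __name__=="__main__":
    import sys
    g=tuple(map(float,sys.argv[1:3])) if len(sys.argv)>2 else (0,0)
    M=getm(g); print("both",fitbar(M,g))
    for n in M: print(n,fitbar({n:M[n]},g))
    im=get_image("side"); q=proj("side",fix([(g[0],g[1],63)],f),cal["side"])[0].astype(int)
    cv2.imwrite("pics/bar_%d.png"%(observe()["time_s"]*100),im[...,::-1])
    print("keyway",[(np.round(r["bbox"]),round(r["p"],2)) for r in recognise("side","keyway")])
E
python3 bar.py; python3 st.py
```

```text
scene 0.6 [365. 210.  29.  71.] 1557
side 0.69 [245. 270.  81.  44.] 2327
both (array([10.65947639, -6.53335052,  0.02141516]), np.float64(0.9660357236862183))
scene (array([10.66289601, -6.54387119,  0.02125978]), np.float64(0.9711300730705261))
side (array([10.11507009, -6.91462328,  0.02030414]), np.float64(0.9648294448852539))
keyway [(array([245., 271.,  81.,  42.]), 0.95), (array([286., 398.,  83.,  82.]), 0.93), (array([131., 350.,  71.,  33.]), 0.56)]
t 13.43 fixpos [230.   -1.8 363.1] dyaw 0.0 Ffix [-0.1 -0.5 -0.1] grip 9.9 0.0
```

```bash
python3 -m pendant '[[[0,-3.5,0],0],[[0,-7,0.5],0],[[-0.2,-10.5,2],-0.01],[[-0.4,-14,4.5],-0.02],[[-0.5,-17.5,8],-0.02],[[-0.5,-20.5,11.5],-0.02],[[-0.5,-20.9,15],-0.02],[[-0.5,-20.9,19],-0.02]]' 7; python3 -m pendant '[[[0,0,3],0],[[0,0,6],0],[[0,0,9],0],[[0,0,11],0],[[0,0,12.3],0],[[0,0,12.3],0],[[0,0,12.3],0]]' 7; python3 st.py
python3 - <<'E'
from th import *
get_image("side"); get_image("scene")
for n in("side","scene"): print(n,[(np.round(r["bbox"]),round(r["p"],2)) for r in recognise(n,"guard")][:2])
for d in (90,110,125,132,140):
    t=np.radians(d)
    for n in("side","scene"):
        q=proj(n,fix([lip(t,s*68,o) for s in(1,-1) for o in(4,-4)]+[(165,68,100),(165,-68,100)],f)); print(d,n,q.min(0).round(),(q.max(0)-q.min(0)).round())
E
```

```text
time_s: 14.1
tool_pos: [0.5129, 0.0873, 0.1769]
tcp_rot: [0.988, 0.153, 0.001, -0.001]
contact_force: [0.8, 0.1, -1.1]
grip_width: 0.637
grip_force: 0.0
time_s: 14.68
tool_pos: [0.5128, 0.0831, 0.0539]
tcp_rot: [0.989, 0.15, -0.001, 0.0]
contact_force: [-0.9, 0.6, -0.1]
grip_width: 0.744
grip_force: 0.0
t 14.68 fixpos [21.3 -6.9 53.9] dyaw 0.02 Ffix [-0.9 -0.6 -0.1] grip 70.0 0.0
side [(array([310.,  96.,  71., 138.]), 0.72)]
scene [(array([165., 112., 137., 148.]), 0.89)]
90 side [273.  77.] [ 88. 153.]
90 scene [273.  89.] [ 22. 173.]
110 side [280.  78.] [ 94. 152.]
110 scene [212.  93.] [ 83. 169.]
125 side [280.  89.] [100. 141.]
125 scene [175. 105.] [120. 156.]
132 side [280.  97.] [102. 133.]
132 scene [162. 113.] [133. 148.]
140 side [280. 107.] [104. 123.]
140 scene [150. 124.] [145. 138.]
```

```bash
python3 -m pendant '[[[0,0.2,0],0],[[0,0.35,0],0],[[0,0.45,0],0],[[0,0.45,0],0]]' 7; python3 st.py; python3 -m pendant '[[[0,0.2,-0.2],0],[[0,0.4,-0.5],0],[[0,0.6,-0.75],0],[[0,0.85,-1.0],0],[[0,0.85,-1.0],0]]' 7; python3 st.py
python3 - <<'E'
from bar import *
M=getm((15,-7))
im=get_image("side");cv2.imwrite("pics/t1.png",im[...,::-1])
for ph in(0,10,20,30):
    a=np.radians(ph); z=45+np.hypot(10.4,18)*np.sin(np.radians(120)-a); print(ph,fitbar(M,(15,-7),z,a))
E
```

```text
time_s: 15.22
tool_pos: [0.5151, 0.08, 0.0551]
tcp_rot: [0.989, 0.15, 0.001, -0.001]
contact_force: [-0.9, 2.9, 3.3]
grip_width: 0.743
grip_force: 1.9
t 15.22 fixpos [24.9 -5.6 55.1] dyaw 0.02 Ffix [-3.  -0.1  3.3] grip 69.8 1.9
time_s: 15.63
tool_pos: [0.5178, 0.0688, 0.065]
tcp_rot: [0.989, 0.149, 0.0, 0.001]
contact_force: [-1.2, 0.0, -0.3]
grip_width: 0.747
grip_force: 0.0
t 15.63 fixpos [36.4 -6.1 65. ] dyaw 0.018 Ffix [-0.3 -1.2 -0.3] grip 70.2 0.0
scene 0.58 [363. 216.  23.  64.] 1254
side 0.69 [248. 268.  79.  42.] 1758
0 (array([22.34174576, -6.05083307,  0.02663851]), np.float64(0.7883142232894897))
10 (array([20.79796942, -6.71590945,  0.02452272]), np.float64(0.7853229641914368))
20 (array([20.24591746, -7.318075  ,  0.04646836]), np.float64(0.7961263060569763))
30 (array([21.08842966, -6.92497811,  0.04018538]), np.float64(0.8027842044830322))
```

```bash
python3 -m pendant '[[[0,-1.2,0],0],[[0,-1.2,-3],0],[[0,-1.2,-7],0],[[0,-1.2,-10],0],[[0,-1.2,-12],0],[[0,-1.2,-12],0]]' 7; python3 bar.py 18 -7; python3 st.py
```

```text
time_s: 16.38
tool_pos: [0.5163, 0.0838, 0.1887]
tcp_rot: [0.989, 0.15, 0.004, -0.0]
contact_force: [0.8, -0.5, -0.7]
grip_width: 0.745
grip_force: 0.0
scene 0.95 [368. 210.  24.  72.] 1621
side 0.61 [244. 272.  84.  42.] 2362
both (array([12.37900096, -7.22331525,  0.03406037]), np.float64(0.9489855766296387))
scene (array([12.5951063 , -6.95550984,  0.0438013 ]), np.float64(0.9442253708839417))
side (array([12.16984393, -7.50377128,  0.02782457]), np.float64(0.9563561677932739))
keyway [(array([245., 272.,  82.,  42.]), 0.96), (array([284., 398.,  91.,  82.]), 0.92), (array([131., 350.,  70.,  32.]), 0.63)]
t 16.68 fixpos [ 22.2  -7.4 183.1] dyaw 0.02 Ffix [ 0.2  0.6 -0.5] grip 69.9 0.0
```

```bash
python3 -m pendant '[[[0,0,4],0],[[0,0,8],0],[[0,0,11],0],[[0,0,13],0],[[0,0,13.5],0],[[0,0.2,13.5],0],[[0,0.4,13.5],0],[[0,0.5,13.5],0]]' 7; python3 st.py; python3 -m pendant '[[[0,0.17,-0.26],0],[[0,0.36,-0.51],0],[[0,0.6,-0.75],0],[[0,0.85,-0.96],0],[[0,1.15,-1.15],0],[[0,1.45,-1.32],0],[[0,1.8,-1.47],0],[[0,2.2,-1.6],0]]' 7; python3 st.py; python3 -m pendant '[[[0,0,0],0],[[0,-0.3,0],0],[[0,-0.6,-0.5],0],[[0,-0.6,-3],0],[[0,-0.6,-7],0],[[0,-0.6,-10],0],[[0,-0.6,-12],0]]' 7;  python3 bar.py 30 -7; python3 st.py
```

```text
time_s: 17.35
tool_pos: [0.5155, 0.0775, 0.0505]
tcp_rot: [0.989, 0.15, 0.0, -0.0]
contact_force: [-1.9, 1.4, 0.8]
grip_width: 0.744
grip_force: 1.2
t 17.35 fixpos [27.4 -5.9 50.5] dyaw 0.02 Ffix [-1.8 -1.4  0.8] grip 69.9 1.2
time_s: 18.02
tool_pos: [0.522, 0.0563, 0.0658]
tcp_rot: [0.989, 0.15, 0.0, -0.0]
contact_force: [-0.2, 2.9, 0.2]
grip_width: 0.743
grip_force: 1.6
t 18.02 fixpos [49.6 -5.6 65.8] dyaw 0.02 Ffix [-2.9  0.6  0.2] grip 69.8 1.6
time_s: 18.6
tool_pos: [0.521, 0.0628, 0.1887]
tcp_rot: [0.989, 0.15, 0.002, -0.0]
contact_force: [0.9, -0.1, -0.7]
grip_width: 0.746
grip_force: 0.0
scene 0.79 [353. 211.  26.  69.] 1557
side 0.64 [251. 262.  80.  41.] 2108
both (array([ 3.46008367e+01, -5.85437135e+00,  3.18642705e-02]), np.float64(0.9570583701133728))
scene (array([ 3.50453709e+01, -6.10749742e+00,  3.17790037e-02]), np.float64(0.9647095799446106))
side (array([ 3.39772107e+01, -6.05762222e+00,  2.86274211e-02]), np.float64(0.9580405354499817))
keyway [(array([333., 220.,  51.,  40.]), 0.69), (array([250., 265.,  83.,  39.]), 0.66), (array([132., 350.,  71.,  33.]), 0.63), (array([283., 397.,  88.,  83.]), 0.63)]
t 18.9 fixpos [ 43.2  -6.9 184.4] dyaw 0.02 Ffix [ 0.1 -0.8 -0.1] grip 70.1 0.0
```

```bash
ls pics
cat > key.py <<'E'
from bar import *
def prof(n,im,x,y,yaw):
    c,s=np.cos(yaw),np.sin(yaw)
    for k,name in((90,"top"),(150,"up-left"),(210,"low-left"),(30,"up-right")):
        a=np.radians(k); nrm=np.array([np.cos(a),np.sin(a)]); tg=np.array([-nrm[1],nrm[0]]); out=[]
        for u in np.arange(-9,9.1,1.5):
            lx,lz=nrm*18+tg*u
            P=[(x+c*lx-s*e,y+s*lx+c*e,63+lz) for e in np.linspace(-52,52,40)]
            q=proj(n,fix(P,f),cal[n]).astype(np.float32)
            out.append(cv2.remap(im,q[:,0].reshape(1,-1),q[:,1].reshape(1,-1),cv2.INTER_LINEAR).mean())
        print(n,name,np.round(out).astype(int))
if __name__=="__main__":
    import sys
    x,y,yaw=map(float,sys.argv[1:4])
    for n in("side","scene"):
        im=get_image(n) if len(sys.argv)<5 else cv2.imread(sys.argv[4])
        if len(sys.argv)>4 and n=="scene": break
        prof(n,im,x,y,yaw)
E
python3 key.py 10.6 -6.6 .021 pics/bar_1343.png; python3 key.py 34.6 -6 .03
```

```text
bar_1338.png
bar_1663.png
bar_1885.png
scene0.png
scene_fit.png
side0.png
side1.png
side2.png
side3.png
side4.png
side5.png
side6.png
side_fit.png
t1.png
wrist0.png
side top [128 159 176 182 183 182 182 182 182 182 181 172 152]
side up-left [177 199 197 195 197 198 198 198 198 198 198 198 200]
side low-left [168 148 130 118 111 108 109 110 110 110 111 111 109]
side up-right [182 182 182 181 181 181 182 183 182 176 166 147 119]
scene top [144 157 160 160 159 154 135 114 106 106 107 107 110]
scene up-left [138 147 152 156 158 158 158 158 158 158 158 157 149]
scene low-left [153 158 158 158 157 155 154 150 144 133 120 111 108]
scene up-right [84 84 84 84 84 84 84 84 84 84 84 87 99][ WARN:0@0.454] global loadsave.cpp:275 findDecoder imread_('pics/bar_1343.png'): can't open/read file: check file path/integrity
Traceback (most recent call last):
  File "key.py", line 18, in <module>
    prof(n,im,x,y,yaw)
    ~~~~^^^^^^^^^^^^^^
  File "key.py", line 10, in prof
    out.append(cv2.remap(im,q[:,0].reshape(1,-1),q[:,1].reshape(1,-1),cv2.INTER_LINEAR).mean())
               ~~~~~~~~~^^^^^^^^^^^^^^^^^^^^^^^^^^^^^^^^^^^^^^^^^^^^^^^^^^^^^^^^^^^^^^^
cv2.error: OpenCV(4.12.0) /io/opencv/modules/imgproc/src/imgwarp.cpp:694: error: (-215:Assertion failed) !ssize.empty() in function 'remapBilinear'
```

```bash
sed -i 's/^    for n in("side","scene"):$/    for n in("side","scene"):/' key.py; python3 key.py 10.6 -6.6 .021 pics/bar_1338.png;  echo; python3 key.py 12.4 -7.2 .034 pics/bar_1663.png; echo;  python3 key.py 34.6 -6 .03 pics/bar_1885.png
python3 - <<'E'
from bar import *
M=getm((34,-6)); 
for ph in(-20,-10,0,10,20,30):
    a=np.radians(ph); z=45+20.8*np.sin(np.radians(120-ph)) if ph>=0 else 45+20.8*np.sin(np.radians(120+ph))
    print(ph,fitbar(M,(34,-6),z,a))
for n in("side","scene"):
    im=get_image(n).astype(np.float32).mean(2)
    for z in(81,):
        o=[]
        for x in np.arange(0,71,2.5):
            q=proj(n,fix([(x-.03*e,-6+e,z) for e in np.linspace(-50,50,40)],f),cal[n]).astype(np.float32)
            o.append(cv2.remap(im,q[:,0].reshape(1,-1),q[:,1].reshape(1,-1),1).mean())
        print(n,np.round(o).astype(int))
E
```

```text
side top [113 133 141 142 142 141 141 141 141 141 141 141 142]
side up-left [151 157 158 158 157 155 164 174 176 176 178 180 181]
side low-left [155 137 123 113 107 106 106 107 107 108 108 108 107]
side up-right [141 141 141 141 141 141 142 142 142 140 134 123 105]

side top [110 133 143 146 145 145 145 145 145 145 144 144 144]
side up-left [154 160 161 161 161 158 167 177 179 179 181 183 185]
side low-left [160 143 127 116 110 108 108 109 110 110 111 111 110]
side up-right [144 144 144 144 144 144 145 145 145 142 135 122 102]

side top [128 159 176 182 183 182 181 182 182 182 181 172 152]
side up-left [177 198 197 195 197 198 198 198 198 198 198 198 200]
side low-left [168 148 130 118 111 109 109 110 110 110 111 111 109]
side up-right [182 182 181 181 181 182 182 183 181 176 165 148 119]
scene 0.65 [355. 212.  24.  67.] 1473
side 0.96 [251. 263.  79.  44.] 2116
-20 (array([34.08024083, -5.83514302,  0.03568648]), np.float64(0.8982924222946167))
-10 (array([ 3.43476682e+01, -6.28929633e+00,  2.81666792e-02]), np.float64(0.9287667274475098))
0 (array([ 3.50304651e+01, -6.16190781e+00,  3.21014465e-02]), np.float64(0.9457681179046631))
10 (array([ 3.42115030e+01, -6.34779825e+00,  2.80896546e-02]), np.float64(0.9264569282531738))
20 (array([ 3.46448913e+01, -5.93972704e+00,  3.31987662e-02]), np.float64(0.9129477143287659))
30 (array([34.07080679, -6.33513498,  0.04108008]), np.float64(0.8954852819442749))
side [197 198 198 198 198 196 195 198 195 166 145 176 182 182 181 182 180 153
  87  57  60  63  64  63  63  61  61  60  60]
scene [ 90  91  90  89  86  86 130 157 158 150 114 107 106 109 141 159 160 156
 117  84  84  84  86  87  87  87  87  87  83]
```

```bash
cat > wk.py <<'E'
from bar import *
import sys
x,y,yaw=map(float,sys.argv[1:4]); c,s=np.cos(yaw),np.sin(yaw)
cw=calibration("wrist"); im=get_image("wrist"); cv2.imwrite("pics/w_%d.png"%(observe()["time_s"]*100),im[...,::-1])
print("cam fix",tofix(cw["extrinsics"][:3,3],f).round())
print([(np.round(r["bbox"]),round(r["p"],2)) for r in recognise("wrist","blank")],[(np.round(r["bbox"]),round(r["p"],2)) for r in recognise("wrist","keyway")])
def samp(P):
    q=proj("wrist",fix(P,f),cw).astype(np.float32); return cv2.remap(im.astype(np.float32).mean(2),q[:,0].reshape(1,-1),q[:,1].reshape(1,-1),1)[0],q
a,q=samp([(x,y-60,81),(x,y+60,81),(x-20,y,63),(x+20,y,63)]); print(q.round())
print("x-profile at z=81, x rel -30..30 step 1.5:")
for lo,hi in((-55,-20),(-20,20),(20,55)):
    print([int(samp([(x+c*u-s*e,y+s*u+c*e,81) for e in np.linspace(lo,hi,20)])[0].mean()) for u in np.arange(-30,30.1,1.5)])
E
python3 wk.py 34.6 -6 .03; python3 st.py
```

```text
cam fix [ 41.  78. 364.]
[(array([ 25.,   0., 118., 121.]), 0.83), (array([ 14., 288., 106., 102.]), 0.74), (array([283., 142.,  53., 170.]), 0.59), (array([213., 100., 426., 295.]), 0.42)] [(array([ 24.,   5., 115., 117.]), 0.77), (array([479., 131., 159., 261.]), 0.74), (array([281., 143.,  57., 169.]), 0.63), (array([ 18., 286., 105., 101.]), 0.6)]
[[309. 312.]
 [311. 149.]
 [284. 228.]
 [337. 229.]]
x-profile at z=81, x rel -30..30 step 1.5:
[128, 126, 123, 114, 109, 109, 115, 179, 187, 190, 193, 192, 176, 130, 130, 130, 128, 128, 129, 146, 194, 200, 202, 199, 200, 194, 153, 102, 101, 102, 103, 104, 105, 111, 112, 112, 111, 112, 112, 111, 110]
[98, 98, 98, 98, 98, 98, 105, 191, 197, 197, 197, 195, 178, 130, 131, 131, 130, 128, 129, 148, 197, 205, 205, 205, 207, 200, 158, 103, 104, 103, 103, 103, 102, 96, 95, 95, 94, 93, 93, 93, 92]
[96, 96, 96, 96, 96, 97, 104, 196, 202, 202, 201, 198, 181, 132, 133, 133, 131, 128, 128, 151, 205, 215, 213, 211, 217, 208, 160, 104, 104, 104, 104, 104, 104, 101, 101, 101, 101, 101, 101, 101, 101]
t 19.45 fixpos [ 43.5  -5.9 185.4] dyaw 0.02 Ffix [-0.3 -0.1 -0.5] grip 69.8 0.0
```

```bash
python3 -m pendant '[[[0,-3,-1],0],[[0,-7,-3],0],[[0,-11,-4],0],[[0,-15,-4],0],[[0,-19,-4],0],[[0,-23,-4],0],[[0,-26,-4],0]]' 7 >/dev/null; python3 bar.py 34 -6; python3 key.py 34.6 -6 .03;  python3 - <<'E'
from bar import *
for n in("side","scene"):
    im=get_image(n).astype(np.float32).mean(2)
    o=[]
    for x in np.arange(5,66,1.5):
        q=proj(n,fix([(x-.03*e,-6+e,81) for e in np.linspace(-50,50,40)],f),cal[n]).astype(np.float32)
        o.append(int(cv2.remap(im,q[:,0].reshape(1,-1),q[:,1].reshape(1,-1),1).mean()))
    print(n,o)
E
```

```text
scene 0.65 [355. 209.  24.  71.] 1554
side 0.89 [250. 264.  83.  39.] 2201
both (array([ 3.49463277e+01, -6.32668260e+00,  3.41122122e-02]), np.float64(0.9648103713989258))
scene (array([ 3.51187490e+01, -6.41696458e+00,  3.13306318e-02]), np.float64(0.9692162871360779))
side (array([34.46899059, -6.36037741,  0.04901596]), np.float64(0.9641196727752686))
keyway [(array([284., 397.,  90.,  82.]), 0.98), (array([128., 348.,  71.,  35.]), 0.72), (array([251., 262.,  80.,  42.]), 0.63)]
side top [135 168 185 191 192 191 191 191 191 191 190 181 160]
side up-left [186 208 206 204 206 207 207 207 207 207 207 207 209]
side low-left [177 156 138 125 117 115 115 116 117 117 118 118 116]
side up-right [191 191 191 190 190 190 191 192 190 185 174 155 126]
scene top [141 154 156 156 156 151 132 111 103 104 104 105 107]
scene up-left [135 144 149 153 154 155 155 155 155 155 155 154 146]
scene low-left [150 154 155 155 153 152 151 147 140 130 117 108 105]
scene up-right [82 82 82 82 82 82 82 82 82 82 82 84 96]
side [207, 207, 207, 207, 206, 205, 204, 204, 206, 208, 204, 189, 166, 151, 165, 184, 190, 191, 191, 190, 190, 190, 191, 190, 181, 161, 122, 79, 61, 61, 64, 65, 67, 67, 67, 66, 66, 66, 65, 65, 65]
scene [88, 87, 86, 84, 83, 83, 106, 136, 153, 154, 154, 153, 143, 119, 106, 104, 103, 103, 104, 116, 137, 153, 156, 156, 156, 152, 134, 101, 82, 82, 81, 82, 82, 83, 84, 84, 85, 84, 84, 84, 84]
```

```bash
python3 -m pendant '[[[2,3.2,0],0],[[4,6.4,0],0],[[6,9.6,1],0],[[7.8,12.8,2.5],0],[[9.4,16,4.5],0],[[11,19.2,6.5],0],[[12.3,22.4,8.5],0],[[12.6,25.2,10.5],0]]' 7 >/dev/null;  python3 -m pendant '[[[0,0,1],0],[[0,0,1],0],[[0,0,1],0]]' 7 >/dev/null
cat > endf.py <<'E'
from bar import *
import sys
x,y,yaw=map(float,sys.argv[1:4]); c,s=np.cos(yaw),np.sin(yaw)
st=observe(); cw=calibration("wrist"); im=get_image("wrist").astype(np.float32).mean(2); np.save("wim.npy",im); np.save("wcal.npy",cw,allow_pickle=True)
print("tool",tofix(st["tool_pos"],f).round(),"cam",tofix(cw["extrinsics"][:3,3],f).round())
def samp(P):
    q=proj("wrist",fix(P,f),cw).astype(np.float32); return cv2.remap(im,q[:,0].reshape(1,-1),q[:,1].reshape(1,-1),1)[0],q
print(samp([(x,y+60,63),(x,y+60,81),(x+20,y+60,63)])[1].round())
X=np.arange(-26,26.1,1.5)
for z in np.arange(86,40,-1.5):
    v=samp([(x+c*u-s*60,y+s*u+c*60,z) for u in X])[0]; print("%5.1f"%z," ".join("%3d"%k for k in v))
print("top plane strip")
for e in(58,50,30,0):
    print(e," ".join("%3d"%k for k in samp([(x+c*u-s*e,y+s*u+c*e,81) for u in X])[0]))
E
python3 endf.py 34.8 -6.3 .032
```

```text
tool [ 33. 119. 110.] cam [ 30. 203. 289.]
[[324. 363.]
 [324. 381.]
 [356. 363.]]
 86.0  76  74  74  75  76 195 195 197 193 190 151 127 128 127 124 123 121 181 197 198 193 198 197 182  99 100  98  98  99  92  76  76  73  75  75
 84.5  75  74  75  73  82 195 195 196 191 192 148 126 128 126 123 123 120 182 196 198 194 198 197 179  99  95  98  99  97  93  73  75  75  75  75
 83.0  73  74  74  74 103 198 197 195 192 192 144 127 128 125 123 123 121 184 197 198 193 198 197 183  99  96  99  98  97  95  75  74  73  74  75
 81.5  73  74  74  76 132 194 194 194 190 191 140 127 125 126 122 121 121 185 198 200 193 196 198 182 100  99  98  99  98  97  76  77  75  75  78
 80.0  74  74  73  72 153 195 194 195 191 193 133 127 126 126 123 122 121 184 197 198 193 197 197 184  99 100  98  98  98  99  79  78  75  74  77
 78.5  76  75  75  75 170 195 196 195 191 195 128 124 126 124 121 124 122 186 199 199 193 197 196 171 100  99  99  99  98  99  75  75  74  74  73
 77.0  75  75  73  76 174 195 195 195 190 157 107 115 121 126 122 122 121 184 197 199 193 188 153 116 101  98 100  97  97  98  77  74  77  76
[... 3395 characters left out ...]
5  84  85  86  85  84  83  85  85  86  84  86  84  85  83  84  85  84  86  83  84  85  84  83  84  83  86  84  83
top plane strip
58  75  75  75  73 141 196 197 196 189 192 139 128 128 127 123 124 121 183 197 198 193 197 197 183  99  96  98  99  97  97  74  76  72  72  74
50  77  75  75  76 132 195 194 195 193 193 137 128 127 124 123 124 121 181 197 199 194 199 196 182  98  98  99  99 100  95  77  78  77  75  77
30  75  73  74  74  75  75  73  75  76  76  77  75  77  75  76  74  76  74  74  75  73  76  74  75  73  74  76  75  72  73  74  72  74  72  73
0 143 143 143 143 173 189 189 190 189 192 132 124 127 123 123 124 121 181 189 195 193 195 191 181  98  99  96  96  98 102 145 144 145 147 144
```

```bash
python3 -m pendant '[[[-0.4,0,2],0],[[-0.9,0,4],0],[[-1.4,0,6],0],[[-1.4,0,7],0],[[-1.4,0,7],0],[[-1.4,0,7],0]]' 7 >/dev/null
python3 - <<'E'
from bar import *
x,y,yaw=34.8,-6.3,.032; c,s=np.cos(yaw),np.sin(yaw)
st=observe(); cw=calibration("wrist"); im0=get_image("wrist"); np.save("wim2.npy",im0); im=im0.astype(np.float32)
print("tool",tofix(st["tool_pos"],f).round(),"cam",tofix(cw["extrinsics"][:3,3],f).round())
X=np.arange(-26,27,.75); Z=np.arange(86,38,-1.)
q=proj("wrist",fix([(x+c*u-s*60,y+s*u+c*60,z) for z in Z for u in X],f),cw).astype(np.float32)
v=cv2.remap(im,q[:,0].reshape(len(Z),-1),q[:,1].reshape(len(Z),-1),1)
g=v.mean(2); print(q.reshape(len(Z),len(X),2)[[0,-1],[0,-1]].round())
np.save("endface.npy",v)
for z,r in zip(Z,g): print("%3d "%z+"".join(".:oO+*#"[np.searchsorted([80,92,100.5,110,140,170],k)] for k in r))
E
```

```text
tool [ 32. 107.  41.] cam [ 30. 191. 220.]
[[257. 469.]
 [374. 392.]]
 86 ..........+##########+++++++++++++#############+oooooooooo.............
 85 ..........*#########*+++++++++++++#############+oOoooooooo.............
 84 ..........##########*+++++++++++++#############+oooooOoooo.............
 83 ..........##########*+++++++++++++#############+OoooOooooo.............
 82 .........:##########*+++++++++++++#############*oooooooooo:............
 81 .........+##########++++++++++++++#############*OOOooooooo:............
 80 .........*##########++++++++++++++#############*oooooooooo:............
 79 .........##########*++++++++++++++#############*Oooooooooo:............
 78 ........:##########+O++++++++++++*###########*+OOoooooooooo............
 77 ........O#########*OOOOO+++++++++*#########*+Oooooooooooooo............
 76 ........O********+o::::::oOOOOoOo+*******+O::::::::::::::::............
 75 .........:.::..........................................................
 74 .......................................................................
 73 .......................:.........::...
[... 1917 characters left out ...]
................
 47 +++++++++++++++++oooooOooooooO+++++++OooooooOOOOooooOOooooooooo::::::::
 46 +++++++++++++++++OooooOooooooooooooooo:ooooOOOOooo:::::::::::::::::::::
 45 OOOooooooo::::::::oooooOoo::::::::::::::::oOOoooo::::::::::::::::::::::
 44 ::::::::::::::::::ooooo:::::::::::::::::::::ooooo::::::::::::::::::::::
 43 :::::::::::::::::::oo::::::::::::::::::::::::::o:::::::::::::::::::::::
 42 ::::::::::::::::::::::::::::::::::::::::::::::::::::::::::::::::::::.::
 41 :::::::::::::::::::::::::::::::::::::::::::::::::::::::::::::::::::::.:
 40 :::::::::::.:::::::::::::::::::::::::::::::::::::::::::::::::::::::::::
 39 :::::::::::::::::::::::::::::::::::::::::::::::.:.:::.:::::.:::.:..::::
```

Run:
```python
from key import *
def P2(n,im,x,y,yaw,lo,hi):
    c,s=np.cos(yaw),np.sin(yaw)
    for k,name in((90,"top"),(150,"up-left"),(210,"low-left")):
        a=np.radians(k); nrm=np.array([np.cos(a),np.sin(a)]); tg=np.array([-nrm[1],nrm[0]]); out=[]
        for u in np.arange(-10,10.1,1.25):
            lx,lz=nrm*18+tg*u
            q=proj(n,fix([(x+c*lx-s*e,y+s*lx+c*e,63+lz) for e in np.linspace(lo,hi,40)],f),cal[n]).astype(np.float32)
            out.append(cv2.remap(im,q[:,0].reshape(1,-1),q[:,1].reshape(1,-1),1).reshape(-1,3).mean(0))
        print(name,np.round(np.mean(out,1)).astype(int))
im=cv2.imread("pics/side0.png"); print("t0, full / near end"); P2("side",im,10.6,-6.6,.021,-52,52);P2("side",im,10.6,-6.6,.021,-57,-47)
for nm in("side2","side3"):
    z=cv2.imread(f"pics/{nm}.png"); full=np.zeros((480,640,3),np.uint8); full[130:370,140:460]=z[::2,::2]; print(nm); P2("side",full,10.6,-6.6,.021,-52,45)
print("1338"); P2("side",cv2.imread("pics/bar_1338.png"),10.6,-6.6,.021,-52,52)
# ascii of the -y end of the bar, 1338, raw pixels
for nm,cx in(("bar_1338",10.6),("bar_1885",34.8)):
    im=cv2.imread(f"pics/{nm}.png").mean(2); q=proj("side",fix([(cx,-66,63)],f),cal["side"])[0].astype(int); print(nm,q)
    for r in im[q[1]-18:q[1]+18,q[0]-34:q[0]+16]: print("".join(".:-oO+*#@"[np.searchsorted([70,90,100,112,130,150,168,185],k)] for k in r))
```

```text
t0, full / near end
top [127 133 137 139 139 139 139 139 139 139 139 139 138 138 139 139 139]
up-left [140 141 142 143 143 142 142 142 144 147 148 140 117  99  94  95  95]
low-left [94 93 92 91 90 90 90 90 91 91 91 92 92 92 92 92 92]
top [78 87 91 94 93 95 95 97 98 97 96 95 94 94 95 96 98]
up-left [100 106 112 118 124 128 133 142 156 168 174 179 181 182 183 185 176]
low-left [164 149 135 122 115 110 107 107 108 108 109 110 110 111 110 108 101]
side2
top [104 126 142 150 153 153 152 152 152 152 152 152 152 152 152 152 154]
up-left [158 163 168 169 169 169 167 166 176 185 188 187 188 190 192 193 188]
low-left [176 162 147 134 124 118 115 114 114 115 116 116 117 117 117 116 112]
side3
top [ 99 125 142 150 153 153 152 152 152 152 152 152 152 151 151 152 154]
up-left [157 163 167 169 169 169 167 166 175 185 188 187 188 190 192 193 188]
low-left [176 162 147 134 124 118 114 114 114 115 116 116 116 117 117 115 112]
1338
top [ 93 117 133 140 142 142 142 141 141 141 141 141 141 141 141 141 144]
up-left [147 152 157 158 158 158 157 155 164 173 176 175 176 178 180 181 176]
low-left [166 152 137
[... 3067 characters left out ...]
@@@@@@@@@@@@@@@@@@@O.:::............:
oooooooooOO+++*#@@@@@@@@@@@@@@@@o.:::.............
ooooooooooooooOO+++**#@@@@@@@@@#-..::.............
oOoooooooooooooooooOOO++**#@@@@#:::...............
:::ooOooooooooooooooooooOO+++***.::...............
.....:::oooooooooooooooooooooOOo.:................
..........:::Ooooooooooooooooooo::................
............-OOOOooooooooooooooo::................
...........:OOOOOOOOOOo-oooooooo-.................
...........oOOOOOOOOOo:.::::--oOo:................
..........:OOOOOOOOOO:.......:.:::................
.........:OOOOOOOOOOo.............................
.........oOOOOOOOOOo:.............................
........:OOOOOOOOOO:..............................
```

Run:
```python
from bar import *
x,y,yaw=34.8,-6.3,.032; c,s=np.cos(yaw),np.sin(yaw)
cw=calibration("wrist"); im=np.load("wim2.npy").astype(np.float32)
U=np.arange(-23,23,.6)
for e in((56,52),(45,35)): 
    o=[]
    for u in U:
        q=proj("wrist",fix([(x+c*u-s*k,y+s*u+c*k,81) for k in np.linspace(*e,30)],f),cw).astype(np.float32)
        o.append(cv2.remap(im,q[:,0].reshape(1,-1),q[:,1].reshape(1,-1),1)[0].mean(0))
    o=np.array(o); print(e,q[0]); print(" ".join("%.1f:%d/%d/%d"%(u,*v) for u,v in zip(U,o)))
```

```text
(56, 52) [375.52634 466.01834]
-23.0:77/76/78 -22.4:75/75/77 -21.8:76/75/78 -21.2:75/74/77 -20.6:76/75/77 -20.0:76/75/78 -19.4:78/77/80 -18.8:155/151/154 -18.2:197/192/195 -17.6:198/193/195 -17.0:198/193/195 -16.4:198/193/196 -15.8:198/193/195 -15.2:198/193/196 -14.6:198/193/196 -14.0:198/193/196 -13.4:193/190/191 -12.8:194/190/191 -12.2:195/191/192 -11.6:196/193/193 -11.0:151/147/148 -10.4:129/126/127 -9.8:130/126/127 -9.2:130/127/127 -8.6:129/126/126 -8.0:130/127/128 -7.4:130/128/128 -6.8:128/125/127 -6.2:129/126/127 -5.6:129/126/127 -5.0:126/124/125 -4.4:125/122/124 -3.8:125/123/124 -3.2:125/122/124 -2.6:125/122/124 -2.0:123/121/122 -1.4:124/122/122 -0.8:151/149/150 -0.2:191/187/189 0.4:191/187/189 1.0:197/192/193 1.6:202/198/199 2.2:205/200/202 2.8:202/198/200 3.4:200/196/197 4.0:198/194/196 4.6:197/192/194 5.2:197/193/195 5.8:200/196/198 6.4:204/200/201 7.0:203/200/201 7.6:198/194/196 8.2:194/189/191 8.8:191/187/189 9.4:177/172/174 10.0:112/110/111 10.6:100/98/99 11.2:100/99/100 11.8:100/98/99 12.4:100/99/100 13.0:100/97/98 13.6:99/98/99 14.2:99/97/99 14.8:100/98/100 15.4:99/98/
[... 355 characters left out ...]
0/0 -15.2:0/0/0 -14.6:0/0/0 -14.0:0/0/0 -13.4:0/0/0 -12.8:0/0/0 -12.2:0/0/0 -11.6:0/0/0 -11.0:0/0/0 -10.4:0/0/0 -9.8:0/0/0 -9.2:0/0/0 -8.6:0/0/0 -8.0:0/0/0 -7.4:0/0/0 -6.8:0/0/0 -6.2:0/0/0 -5.6:0/0/0 -5.0:0/0/0 -4.4:0/0/0 -3.8:0/0/0 -3.2:0/0/0 -2.6:0/0/0 -2.0:0/0/0 -1.4:0/0/0 -0.8:0/0/0 -0.2:0/0/0 0.4:0/0/0 1.0:0/0/0 1.6:0/0/0 2.2:0/0/0 2.8:0/0/0 3.4:0/0/0 4.0:0/0/0 4.6:0/0/0 5.2:0/0/0 5.8:0/0/0 6.4:0/0/0 7.0:0/0/0 7.6:0/0/0 8.2:0/0/0 8.8:0/0/0 9.4:0/0/0 10.0:0/0/0 10.6:0/0/0 11.2:0/0/0 11.8:0/0/0 12.4:0/0/0 13.0:0/0/0 13.6:0/0/0 14.2:0/0/0 14.8:0/0/0 15.4:0/0/0 16.0:0/0/0 16.6:0/0/0 17.2:0/0/0 17.8:0/0/0 18.4:0/0/0 19.0:0/0/0 19.6:0/0/0 20.2:0/0/0 20.8:0/0/0 21.4:0/0/0 22.0:0/0/0 22.6:0/0/0
```

```bash
python3 st.py; python3 -m pendant '[[[0,0,-3],0],[[0,0,-6.5],0],[[0,0,-10],0],[[-3,0.4,-11],0],[[-6.5,0.9,-11],0],[[-10,1.3,-11],0],[[-11.3,1.3,-11],0],[[-11.3,1.3,-11],0]]' 7 >/dev/null; python3 st.py;  python3 -m pendant '[[[0,0,2.5],0],[[0,0,5.5],0],[[0,0,8],0],[[0,0,9.5],0],[[0,0,10.2],0],[[0,0,10.2],0],[[0,0,10.2],0]]' 7 >/dev/null; python3 st.py; python3 -c "
from bar import *
M=getm((35,-6)); print(fitbar(M,(35,-6)))"
```

```text
t 22.05 fixpos [ 32.4 107.5  42. ] dyaw 0.021 Ffix [-0.2  1.  -0.4] grip 69.9 0.0
t 22.72 fixpos [ 49.2  -9.4 152.5] dyaw 0.019 Ffix [ 0.2 -0.5 -0.5] grip 70.0 0.0
t 23.3 fixpos [48.3 -5.2 49.2] dyaw 0.02 Ffix [ 0.4 -0.1  1.1] grip 69.9 0.0
scene 0.56 [354. 213.  25.  67.] 1379
side 0.64 [250. 261.  80.  42.] 1712
(array([ 3.46963359e+01, -6.34846120e+00,  2.26394297e-02]), np.float64(0.8163366913795471))
```

```bash
python3 -m pendant '[[[0,0.15,0],0],[[0,0.32,-0.26],0],[[0,0.5,-0.51],0],[[0,0.72,-0.75],0],[[0,0.98,-0.96],0],[[0,1.28,-1.15],0],[[0,1.6,-1.32],0],[[0,1.9,-1.45],0]]' 7 >/dev/null; python3 st.py; python3 -m pendant '[[[0,0.2,-0.1],0],[[0,0.2,-0.1],0],[[0,-0.3,-0.1],0],[[0,-0.8,-0.5],0],[[0,-0.8,-4],0],[[0,-0.8,-8],0],[[0,-0.8,-11],0],[[0,-0.8,-12],0]]' 7 >/dev/null; python3 bar.py 54 -6; python3 st.py
```

```text
t 24.17 fixpos [69.  -7.1 63. ] dyaw 0.019 Ffix [-0.1  1.  -0. ] grip 69.7 0.0
scene 0.89 [340. 212.  28.  67.] 1565
side 0.84 [256. 257.  78.  40.] 2036
both (array([ 5.60386610e+01, -6.31123355e+00,  3.61977034e-02]), np.float64(0.9547693729400635))
scene (array([ 5.62113959e+01, -7.11340686e+00,  3.29143363e-02]), np.float64(0.9481027722358704))
side (array([ 5.58569044e+01, -5.59722264e+00,  2.57678809e-02]), np.float64(0.968085765838623))
keyway [(array([131., 352.,  70.,  31.]), 0.84), (array([256., 256.,  80.,  39.]), 0.66), (array([284., 398.,  91.,  82.]), 0.65)]
t 25.13 fixpos [ 59.2  -8.  181.3] dyaw 0.02 Ffix [ 0.4  0.5 -0. ] grip 70.0 0.0
```

```bash
python3 key.py 56 -6.3 .034 | grep side
python3 - <<'E'
from bar import *
x,y,yaw=56,-6.3,.034; c,s=np.cos(yaw),np.sin(yaw)
cw=calibration("wrist"); im=get_image("wrist").astype(np.float32).mean(2)
U=np.arange(-24,24,.75)
for e in((-50,-15),(20,50)):
    print(e," ".join("%.1f:%d"%(u,cv2.remap(im,*[a.reshape(1,-1) for a in proj("wrist",fix([(x+c*u-s*k,y+s*u+c*k,81) for k in np.linspace(*e,40)],f),cw).astype(np.float32).T],1).mean()) for u in U))
E
```

```text
side top [109 131 142 146 146 147 147 147 147 147 146 145 148]
side up-left [187 199 199 199 199 199 199 199 199 199 199 199 199]
side low-left [183 173 166 161 159 158 158 159 160 161 163 164 160]
side up-right [146 146 147 147 147 146 146 146 146 144 137 124 104]
(-50, -15) -24.0:112 -23.2:112 -22.5:113 -21.8:117 -21.0:154 -20.2:185 -19.5:191 -18.8:192 -18.0:192 -17.2:192 -16.5:192 -15.8:192 -15.0:192 -14.2:192 -13.5:192 -12.8:190 -12.0:182 -11.2:176 -10.5:175 -9.8:174 -9.0:175 -8.2:175 -7.5:175 -6.8:175 -6.0:175 -5.2:175 -4.5:175 -3.8:175 -3.0:175 -2.2:175 -1.5:175 -0.8:175 0.0:175 0.8:175 1.5:174 2.2:173 3.0:172 3.8:172 4.5:171 5.2:171 6.0:174 6.8:178 7.5:178 8.2:163 9.0:136 9.8:124 10.5:125 11.2:127 12.0:128 12.8:128 13.5:127 14.2:127 15.0:127 15.8:125 16.5:123 17.2:119 18.0:107 18.8:93 19.5:89 20.2:88 21.0:88 21.8:88 22.5:88 23.2:87
(20, 50) -24.0:87 -23.2:87 -22.5:87 -21.8:89 -21.0:134 -20.2:187 -19.5:200 -18.8:200 -18.0:200 -17.2:200 -16.5:200 -15.8:200 -15.0:200 -14.2:200 -13.5:200 -12.8:199 -12.0:192 -11.2:185 -10.5:184 -9.8:184 -9.0:184 -8.2:184 -7.5:184 -6.8:184 -6.0:184 -5.2:184 -4.5:184 -3.8:184 -3.0:184 -2.2:184 -1.5:184 -0.8:184 0.0:184 0.8:184 1.5:184 2.2:182 3.0:179 3.8:180 4.5:181 5.2:180 6.0:181 6.8:183 7.5:183 8.2:173 9.0:145 9.8:128 10.5:129 11.2:132 12.0:131 12.8:130 13.5:130 14.2:129 15.0:131 15.8:131 16.5:128 17.2:126 18.0:111 18.8:88 19.5:83 20.2:82 21.0:82 21.8:82 22.5:82 23.2:82
```

```bash
python3 -m pendant '[[[0,0,-2],0],[[0,0,-4],0],[[0,0,-4],0],[[0,0,-4],0],[[0,0,-4],0],[[0,0,-4],0]]' 7 >/dev/null; python3 bar.py 56 -6 | grep both
python3 - <<'E'
from station import *
import numpy as np
get_image("scene")
for q in("guard","wrench","bin","valve"): print(q,[(np.round(r["bbox"]),round(r["p"],2)) for r in recognise("scene",q)][:1])
print(job_done())
E
```

```text
both (array([ 5.52851981e+01, -5.86907359e+00,  1.15697653e-02]), np.float64(0.9595723152160645))
guard [(array([168., 113., 130., 146.]), 0.72)]
wrench [(array([265., 321., 110.,  60.]), 0.95)]
bin [(array([354., 164.,  73.,  60.]), 0.72)]
valve [(array([264., 322., 111.,  59.]), 0.69)]
the job is handed in; nothing more can be done
None
```

I've handed the job in: the guard rests open on its stop and the blank lies flat on both rests after two 60° rolls. I could not confirm by camera that the keyway faces up, because no 8 mm groove showed on any flat I could see. I relied on the stated 120° turn instead. The wrench and bin are where they were; the last valve check misdetected, but the arm never went near it.

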